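# Close the leaning tumbler barrel with its captive screw cap

### The arm

A 6-joint arm with a two-finger parallel gripper is mounted at the origin on the work surface. World frame = base frame: x ahead of the robot, y to its left, z up, the work surface at z = 0. Lengths are in m, angles in rad, forces in N, time in s.
With the tool pointing down it reaches from about 0.4 to 0.825 m from the base axis. Payload 7 kg.
Tool frame: the origin (TCP) lies on the centre line of the jaws, within the pads' length; the fingertips stand 22 mm ahead of it and the grasp point (between the pads) lies 3 mm ahead of it; z points along the fingers, y is the line along which they close (so a half turn about z gives the same grasp; the last joint's range is limited). The gripper opens to 88 mm and grips with 3 to 60 N. Pads are 19 mm wide; open, the fingers measure 130 mm over their backs; the gripper's body (78 mm by 193 mm) begins 47 mm behind the grasp point.
Start: joints at [1.419, 0.359, 0.012, 0, -1.224, -0.288], TCP at [0.287, 0.611, 0.249] pointing down, gripper open.
Joint ranges: [-3.07, 3.07], [-1.43, 2.12], [-1.02, 1.25], [-3.03, 1.67], [-3.05, -0], [-3.03, 3.03]. Speed limits (rad/s): [2.39, 2.39, 3.01, 3.14, 3.14, 3.14].

### API

Orientations are given as [roll, pitch, yaw] about the fixed x, y, z axes, in that order (R = Rz(yaw) Ry(pitch) Rx(roll)).
In Python, from station import arm gives the robot as it stands.
- The arm moves only by the tool arm_command, never from a script. Its argument "series" is one flat list of numbers, 7 for each row, row after row: the turn, a rotation vector about the tool's x, y, z each as a share of 90 degrees, from -1 to 1, then the shift along the tool's x, y, z each as a share of 0.1 m, from -1 to 1, then the opening, from 0 (shut) to 1 (fully open). A call has 1 to 8 rows; each row is the pose to reach, as a shift and turn from the pose commanded when the call began, along the tool's axes at that moment; what a row does not reach only later rows make up. A row lasts 1/8 s, in which the tool goes at most 62.5 mm and 10.7 degrees, less where a joint would pass 70% of its speed; a pose out of reach is approached as far as the arm can. A call with a number of a shift or a turn outside -1 to 1 is refused whole. A call with a gripper value outside its range is refused whole. The fingers move at their own pace and stop on an object; "force" is the grip in N (left out, the last holds). Time passes only in rows, so rows that repeat a pose let the fingers close. It gives the time, the measured TCP pose, the force, the opening and the grip force at its end, in the units of the state.
- arm.get_state(): the state, without advancing time (a new reading comes with each control period).
- arm.grab_frame(name): name is "scene" or "top" or "wrist"; returns the picture (400x640x3 uint8, blue, green, red); there is no depth.
- arm.camera_model(name): a dict with "fovy" (degrees; the focal length in pixels is half the picture's height over the tangent of half this angle, whatever the lens; pixels are square), "cx", "cy" (the principal point, pixels), "D" ([k1, k2, p1, p2, k3] as OpenCV has them; the pictures are not rectified), "pose" (4x4, takes a point from camera to world coordinates). Camera axes: x right, y down, z forward; pixel columns grow to the right and rows downward; lengths in m; the calibration is good to about 2 mm. A picture is of the moment at which its call begins: read the wrist's pose just before it. camera_model takes no time and is no camera call; for the wrist camera it gives the pose at the moment of the call.
- arm.job_done(): hands the job in; it is judged then, once.
The state is a dict: "t": time; "q": joint angles; "qd": joint speeds; "joint_efforts": joint torques, N m; "eef_pos": TCP position; "ee_rot": TCP orientation; "force": force on the tool from outside, world axes, zero at the start; "moment": the same for the moment, N m; "width": finger opening in m; "gripper_force": force on a finger pad.
Only numpy, scipy, OpenCV 4.12 (cv2) and the standard library are available. Lean on these libraries where they do the work, as an engineer would, in place of code of your own. Each camera call takes 0.05 s, during which the arm holds its last target. There are 200 camera calls.

### The job

Close the loaded polishing tumbler: swing the orange captive cap back over the mouth of the leaning barrel until its strap stops, then screw the cap down clockwise until it is fully home and will turn no further. Leave it closed and let go of it, and do not disturb anything else on the bench.

Things in the scene. Friction and masses are not known exactly. Their poses are not given: they have to be found in the camera images.
- tumbler: bench tumbler, fixed to the bench: dark steel base plate 300 x 170 x 20 mm (x -100 to +200 mm from the origin), blue motor box 95 x 150 x 120 mm on its rear (x 105 to 200 mm, top 140 mm above the bench), barrel leaning in front of it, 28 degrees from vertical towards this body's own -x (roughly towards the robot). Origin on the bench surface, z up.
- mouth (a point): centre of the open mouth of the black barrel (neck 78 mm across outside, barrel 98 mm), 165 mm above the bench. z axis: the barrel's leaning axis, pointing out of the mouth, 28 degrees from vertical; x axis: up the slope, away from the robot; y completes the right-handed frame.
- pivot (a point): point on the axis of the strap's pivot post, in the plane of the mouth, 105 mm from the mouth's centre along the mouth's +x. Axes as mouth; the strap swings about z, parallel to the barrel. The post's head ends 38 mm above the mouth's plane.
- strap: steel swing strap 26 mm wide that carries the cap; its top is 33 mm above the plane of the mouth. Origin at pivot; its own -x points from the pivot to the cap. It stays where it is left (about 5 N at the cap moves it). Seen from above it has been opened anticlockwise by 1.0 to 1.6 rad; it closes clockwise to a hard stop with the cap exactly over the mouth.
- cap: orange screw cap hanging from the strap's end on a stem 18 mm thick: disc 94 mm across, 8 mm thick, skirt 16 mm deep. Origin: centre of the seal face under the disc; z out along the stem, parallel to the barrel's axis; x along the grip bar. Turned clockwise (from above) it sinks 5 mm per rad against 0.25 N m of friction, also while swung aside; 3.0 to 3.6 rad remain at the start.
- seal (a point): centre of the cap's seal face (same point and axes as cap). It starts 15 to 18 mm above the plane of the mouth; home is a hard stop that can be felt, with the seal face on the rim (this point at mouth).
- grip (a point): where to hold the cap: on its axis in the orange grip bar that stands above the strap: 70 mm long (along this point's x), 18 mm wide (y), 34 mm tall (z). The point is 20 mm above the bar's underside, 14 mm below its top and 58 mm above seal. The bar's underside is 20 to 23 mm above the strap with the cap unscrewed, 5 mm when home.
- compound_jar: bystander: green glass jar with white lid, 66 mm across, 75 mm tall, standing left of the tumbler; origin under its centre
- hammer: bystander: goldsmith's hammer, 220 mm long, lying in front of the tumbler; origin under its middle
- flux_bottle: bystander: amber bottle 60 mm across, 150 mm tall, right of the tumbler; origin under its centre
- brush_pot: bystander: clear pot 72 mm across, 95 mm tall, with brushes up to 170 mm high; origin under its centre
- bangle: bystander: brass bangle 72 mm across, 12 mm tall, lying on the round terracotta-coloured sandbag (190 mm across, 35 mm tall); origin under its centre
- graver: bystander: graver with a red handle, 170 mm long, lying on the bench; origin under its middle
- polish_tin: bystander: yellow tin with a pale lid, 72 mm across, 30 mm tall; origin under its centre

How it is judged:
By the outcome, as a careful person would: the job done as asked, in the order asked, and still so for the second after the job is handed in, with the robot touching nothing.
It also fails if it takes over 64 s, if anything falls off the work surface, if the arm or the gripper's body presses on something with over 40 N, if the wrist force passes 120 N, or if a joint passes its speed limit or range.

## Working session

There is one attempt and no reset: what is moved stays moved. The work goes in short steps, Python scripts to look and compute and a tool call to move; the robot and the scene stay as the last step left them, time stands still between calls to the robot, and variables do not carry over. Pictures are saved under pics/ and viewed, at most 10 in all, crops included, and the job is handed in when it is done.

Besides the shell and the picture viewer there is one more tool, called by a JSON object that holds its "op" and its "data", one argument or row to a line. arm_command: Moves the arm, as the interface text tells. Its arguments: {"type":"object","properties":{"series":{"type":"array"},"force":{"type":"number"}},"required":["series"]}

```bash
mkdir -p pics; ls
python3 - <<'E'
from station import arm
import cv2,numpy as np
print(arm.get_state())
for n in("scene","top"):
    im=arm.grab_frame(n);cv2.imwrite(f"pics/{n}0.png",im)
    m=arm.camera_model(n);print(n,m)
E
```

```text
pics
{'t': 0.0, 'q': array([ 1.41910924e+00,  3.59381643e-01,  1.10656911e-02, -3.68477594e-04,
       -1.22407382e+00, -2.88088221e-01]), 'qd': array([-0.00127339,  0.00185759,  0.00052973, -0.00083213, -0.00061857,
        0.00053455]), 'joint_efforts': array([ 1.22465586e-03, -5.82714951e+01,  2.93045801e+01,  6.99667364e+00,
        6.97305237e-03, -1.60160885e-04]), 'eef_pos': array([0.28720335, 0.61035906, 0.24762571]), 'ee_rot': array([ 3.13996645e+00, -1.20658599e-04, -4.39900704e-01]), 'force': array([-0.20792956,  0.24624097, -0.21405893]), 'moment': array([-0.00479055,  0.01383781,  0.01172923]), 'gripper_force': 0.0, 'width': 0.0879705564003221}
scene {'fovy': 42.6974044193648, 'cx': 320.54550706171307, 'cy': 204.68896393300298, 'D': array([0.02802458, 0.        , 0.        , 0.        , 0.        ]), 'pose': array([[ 0.07704441,  0.68055471, -0.72863533,  1.56677789],
       [ 0.99681322, -0.03742144,  0.07044888, -0.06696768],
       [ 0.02067773, -0.73174102, -0.68126904,  1.14543065],
       [ 0.        ,  0.        ,  0.        ,  1.        ]])}
top {'fovy': 56.68298760203308, 'cx': 319.2977404526216, 'cy': 199.4999276375178, 'D': array([-0.0751004,  0.       ,  0.       ,  0.       ,  0.       ]), 'pose': array([[ 0.03093875, -0.9905652 ,  0.13350425,  0.3377747 ],
       [-0.99951915, -0.03038579,  0.00617787,  0.00824789],
       [-0.00206295, -0.13363119, -0.99102898,  1.49556976],
       [ 0.        ,  0.        ,  0.        ,  1.        ]])}
```

View pics/scene0.png

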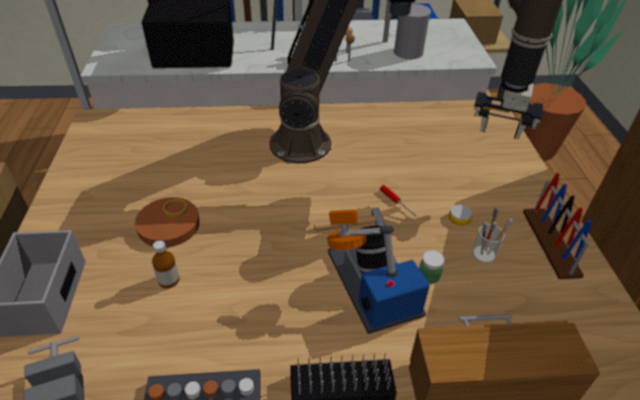

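View pics/top0.png

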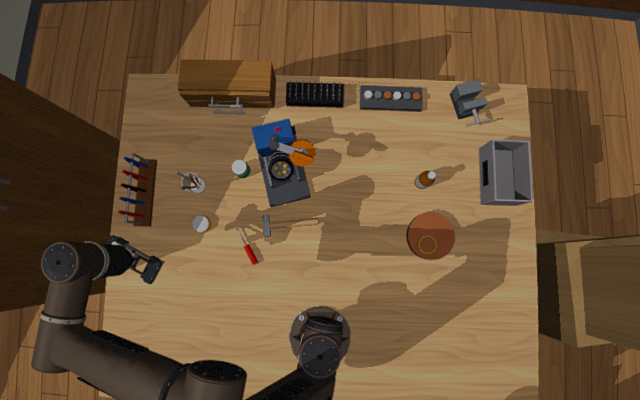

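The scene view shows the tumbler at about (375,265), with the orange cap and bar at (345,225). In the top view the tumbler is at (285,165) and the cap at (300,152). I'll crop closer.

```bash
cat > h.py <<'E'
import numpy as np,cv2
from scipy.spatial.transform import Rotation as R
def K(m):
    f=200/np.tan(np.radians(m["fovy"]/2)); return np.array([[f,0,m["cx"]],[0,f,m["cy"]],[0,0,1.]])
def ray(m,p):
    u=cv2.undistortPoints(np.array([[p]],float),K(m),np.array(m["D"]))[0,0]
    d=m["pose"][:3,:3]@[u[0],u[1],1]; return m["pose"][:3,3],d/np.linalg.norm(d)
def onz(m,p,z):
    o,d=ray(m,p); return o+d*(z-o[2])/d[2]
def tri(rs):
    A=sum(np.eye(3)-np.outer(d,d) for o,d in rs); b=sum((np.eye(3)-np.outer(d,d))@o for o,d in rs)
    x=np.linalg.solve(A,b); return x,[np.linalg.norm(np.cross(x-o,d)) for o,d in rs]
def proj(m,P):
    T=np.linalg.inv(m["pose"]); P=np.atleast_2d(P)@T[:3,:3].T+T[:3,3]
    return cv2.projectPoints(P,np.zeros(3),np.zeros(3),K(m),np.array(m["D"]))[0][:,0]
E
python3 - <<'E'
import cv2,numpy as np
a=cv2.resize(cv2.imread("pics/top0.png")[110:215,240:330],None,fx=4.4,fy=4.4,interpolation=cv2.INTER_CUBIC)
b=cv2.resize(cv2.imread("pics/scene0.png")[200:338,320:436],None,fx=3.4,fy=3.4,interpolation=cv2.INTER_CUBIC)
h=max(len(a),len(b));c=lambda i:np.pad(i,((0,h-len(i)),(0,0),(0,0)))
o=np.hstack([c(a),c(b)]);print(a.shape,o.shape);cv2.imwrite("pics/crop.png",o)
E
```

```text
(462, 396, 3) (469, 790, 3)
```

View pics/crop.png

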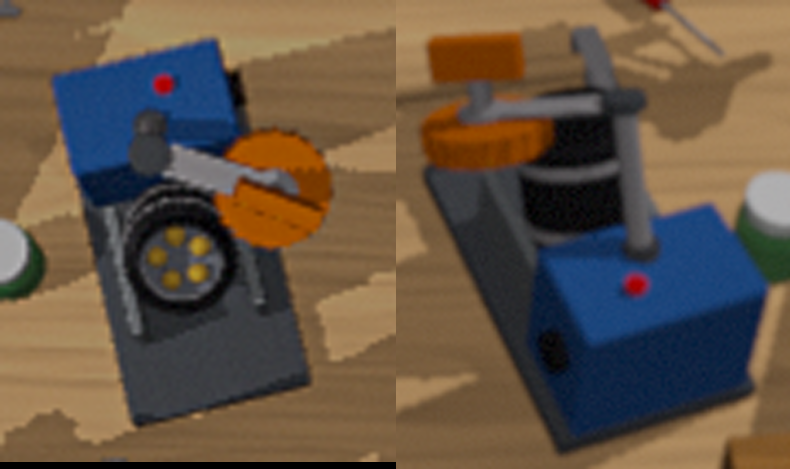

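The crop shows the base's front corners at (137,426) and (308,382). The mouth is at (180,258), the cap at (272,188), and the post head at (150,153). In the scene half, the post head is at (627,100) and the bar's top is at about (475,37).

```bash
cat > meas.py <<'E'
from h import *
from station import arm
mt,ms=arm.camera_model("top"),arm.camera_model("scene")
T=lambda x,y:(240+(x+.5)/4.4-.5,110+(y+.5)/4.4-.5)
S=lambda x,y:(320+(x-396+.5)/3.4-.5,200+(y+.5)/3.4-.5)
a=onz(mt,T(137,426),.02);b=onz(mt,T(308,382),.02)   # +y(left) front, right front
print("front corners",a,b,np.linalg.norm(a-b)); d=a-b;print("yaw from front",np.arctan2(-d[0],d[1]))
A={}
for n,t,s in [("boxBL",(53,76),(765,290)),]: pass
A["boxRL"]=onz(mt,T(53,76),.14);A["boxRR"]=onz(mt,T(217,40),.14)
d=A["boxRL"]-A["boxRR"];print("rear corners",A,np.linalg.norm(d),np.arctan2(-d[0],d[1]))
s=[onz(ms,S(*p),.14) for p in((540,253),(715,205),(765,290),(600,343))]
for p in s:print("scene box",p)
d=s[1]-s[0];print(np.arctan2(-d[0],d[1]),np.linalg.norm(d));d=s[2]-s[3];print(np.arctan2(-d[0],d[1]),np.linalg.norm(d))
print("mouth@.165",onz(mt,T(180,258),.165))
print("post head",tri([ray(mt,T(150,155)),ray(ms,S(627,100))]))
print("red btn",tri([ray(mt,T(164,85)),ray(ms,S(636,285))]))
E
python3 meas.py
```

```text
front corners [0.50253402 0.21124812 0.02      ] [0.54779976 0.05674724 0.02      ] 0.16099536786714386
yaw from front 0.28500447686249153
rear corners {'boxRL': array([0.79163835, 0.28304025, 0.14      ]), 'boxRR': array([0.82790342, 0.14219152, 0.14      ])} 0.14544249542800677 0.25200181034466346
scene box [0.75311625 0.12163872 0.14      ]
scene box [0.71442464 0.26162202 0.14      ]
scene box [0.79704971 0.28092896 0.14      ]
scene box [0.83657328 0.15294822 0.14      ]
0.26966884780157047 0.14523210578125112
0.2995327544204708 0.13394469663405756
mouth@.165 [0.62827626 0.16229531 0.165     ]
post head (array([0.69535834, 0.18374989, 0.23929987]), [np.float64(0.002243822764041067), np.float64(0.002243822764041046)])
red btn (array([0.7863817 , 0.18706719, 0.13924313]), [np.float64(0.000738822336863493), np.float64(0.0007388223368634321)])
```

```bash
cat >> h.py <<'E'
c28,s28=np.cos(np.radians(28)),np.sin(np.radians(28))
def frame(psi): # mouth axes as columns
    c,s=np.cos(psi),np.sin(psi); x=np.array([c28*c,c28*s,s28]); z=np.array([-s28*c,-s28*s,c28]); return np.c_[x,np.cross(z,x),z]
def pose(st): return np.array(st["eef_pos"]),R.from_euler("xyz",st["ee_rot"]).as_matrix()
def rel(p0,R0,p1,R1): return np.round(np.r_[R.from_matrix(R0.T@R1).as_rotvec()/(np.pi/2),R0.T@(p1-p0)/.1],3)
E
python3 - <<'E'
from h import *
from station import arm
mt=arm.camera_model("top");st=arm.get_state();p,Rt=pose(st)
m=arm.camera_model("wrist")["pose"];print("cam in tool",np.round(Rt.T@(m[:3,3]-p),3),np.round(Rt.T@m[:3,:3],2).tolist())
M=frame(.27);mouth=np.array([.628,.162,.165]);piv=mouth+.105*M[:,0];print("pivot",piv)
T=lambda x,y:(240+(x+.5)/4.4-.5,110+(y+.5)/4.4-.5)
for th in np.arange(1,1.61,.1):
    cap=piv+M@(R.from_rotvec([0,0,th]).apply([-.105,0,.02])); print(round(th,2),cap,proj(mt,cap)[0],T(272,188))
E
```

```text
cam in tool [ 0.067 -0.001 -0.138] [[0.0, -0.97, -0.25], [1.0, 0.0, 0.0], [-0.0, -0.25, 0.97]]
pivot [0.71735072 0.18672854 0.21429451]
1.0 [0.68359197 0.08570974 0.20531953] [301.40002769 151.3106038 ] (301.4318181818182, 152.3409090909091)
1.1 [0.69273218 0.08282074 0.20959367] [302.24656258 148.53634445] (301.4318181818182, 152.3409090909091)
1.2 [0.70202796 0.08094493 0.21409122] [302.81171127 145.68289783] (301.4318181818182, 152.3409090909091)
1.3 [0.71138643 0.08010105 0.21876724] [303.08807399 142.77732778] (301.4318181818182, 152.3409090909091)
1.4 [0.72071406 0.08029753 0.22357502] [303.07087751 139.84757912] (301.4318181818182, 152.3409090909091)
1.5 [0.72991768 0.08153241 0.22846651] [302.75809877 136.92224543] (301.4318181818182, 152.3409090909091)
1.6 [0.73890531 0.08379335 0.23339284] [302.15056957 134.03031537] (301.4318181818182, 152.3409090909091)
```

{"op": "arm_command", "data": {
  "series": [0,0,0,0,0,-0.5,1,0,0,0,0.5,0.35,-1,1,0,0,0,1,0.69,-1,1,0,0,0,1,0.69,-1,1]
}}

```text
t: 0.6
eef_pos: [0.3498, 0.5033, 0.3503]
ee_rot: [-3.139, 0.0, -0.442]
force: [-0.3, 0.6, -0.0]
width: 0.0878
gripper_force: 0.0
```

{"op": "arm_command", "data": {
  "series": [0,0,0,0.5,0.35,0,1,0,0,0,1,0.69,0,1,0,0,0,1,0.69,0,1]
}}

```text
t: 0.98
eef_pos: [0.4108, 0.3979, 0.3486]
ee_rot: [3.141, -0.0, -0.443]
force: [0.5, 0.8, 0.9]
width: 0.0873
gripper_force: 0.0
```

{"op": "arm_command", "data": {
  "series": [0,0,0,0.5,0.35,0,1,0,0,0,1,0.69,0,1,0,0,0,1,0.69,0,1]
}}

```text
t: 1.35
eef_pos: [0.4718, 0.2936, 0.3482]
ee_rot: [3.141, 0.0, -0.443]
force: [0.4, 0.7, -0.8]
width: 0.0876
gripper_force: 0.0
```

{"op": "arm_command", "data": {
  "series": [0,0,0,0.5,0.35,0,1,0,0,0,1,0.69,0,1,0,0,0,1,0.69,0,1]
}}

```text
t: 1.72
eef_pos: [0.5329, 0.189, 0.3478]
ee_rot: [3.14, 0.001, -0.443]
force: [-1.0, 0.1, -0.5]
width: 0.0873
gripper_force: 0.0
```

Run:
```python
from h import *
from station import arm
st=arm.get_state();p,Rt=pose(st);print(st["q"])
M=frame(.27);n=M[:,2]
for yaw in(1.05,):
    x=np.array([np.cos(yaw),np.sin(yaw),0]);x-=n*(x@n);x/=np.linalg.norm(x);R1=np.c_[x,np.cross(-n,x),-n]
    print(rel(p,Rt,np.array([.605,.064,.359]),R1))
```

```text
[ 6.86984405e-01  1.29952731e-01 -6.88117794e-02  5.86017674e-05
 -1.37345980e+00  4.40609461e-01]
[-0.022  0.344 -0.968  1.187  0.821 -0.112]
```

{"op": "arm_command", "data": {
  "series": [-0.003,0.04,-0.12,0.12,0.1,0,1,-0.005,0.08,-0.24,0.24,0.2,0,1,-0.008,0.13,-0.36,0.36,0.3,0,1,-0.01,0.17,-0.48,0.5,0.4,-0.1,1,-0.013,0.21,-0.6,0.62,0.5,-0.1,1,-0.016,0.25,-0.72,0.75,0.6,-0.1,1,-0.02,0.3,-0.84,0.87,0.7,-0.1,1,-0.022,0.344,-0.968,1,0.82,-0.1,1]
}}

```text
t: 2.72
eef_pos: [0.5871, 0.0757, 0.3581]
ee_rot: [2.802, -0.32, 1.064]
force: [0.5, -0.1, -0.2]
width: 0.0877
gripper_force: 0.0
```

Run:
```python
from h import *
from station import arm
import pickle
st=arm.get_state();m=arm.camera_model("wrist");im=arm.grab_frame("wrist")
cv2.imwrite("pics/w1.png",im);pickle.dump((st,m),open("w1.pkl","wb"));print(st["q"],pose(st)[0],st["ee_rot"])
```

```text
[ 0.54208922 -0.0963384  -0.44043     0.19801177 -0.79484977  1.92966292] [0.58709438 0.07570757 0.35805953] [ 2.8023346  -0.3202338   1.06419662]
```

View pics/w1.png

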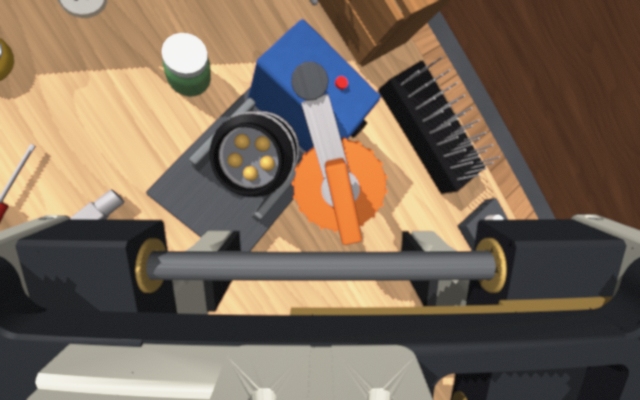

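Wrist view: post head at (310,82), mouth at (253,153), grip bar running from (336,162) to (351,241). I'll take a second view shifted 80 mm.

{"op": "arm_command", "data": {
  "series": [0,0,0,0,0.5,0,1,0,0,0,0,0.8,0,1,0,0,0,0,0.8,0,1,0,0,0,0,0.8,0,1]
}}

```text
t: 3.28
eef_pos: [0.6486, 0.0307, 0.3827]
ee_rot: [2.806, -0.32, 1.055]
force: [-0.0, -0.0, -0.6]
width: 0.0875
gripper_force: 0.0
```

```bash
cat > seg.py <<'E'
from h import *
import pickle
def bar(im):
    hsv=cv2.cvtColor(im,cv2.COLOR_BGR2HSV)
    return hsv
E
python3 - <<'E'
from h import *
from station import arm
import pickle
st=arm.get_state();m=arm.camera_model("wrist");im=arm.grab_frame("wrist")
cv2.imwrite("pics/w2.png",im);pickle.dump((st,m),open("w2.pkl","wb"));print(st["q"],pose(st)[0],st["ee_rot"])
a=cv2.imread("pics/w1.png")[50:250,200:400]
b=im[50:250,80:280]
cv2.imwrite("pics/w12.png",cv2.resize(np.hstack([a,b]),None,fx=2,fy=2,interpolation=cv2.INTER_CUBIC))
E
rm seg.py
```

```text
[ 0.38949162  0.00454036 -0.25074214  0.099863   -0.86442473  2.13451868] [0.64859737 0.0307393  0.38270674] [ 2.80580974 -0.31972201  1.05527411]
```

View pics/w12.png

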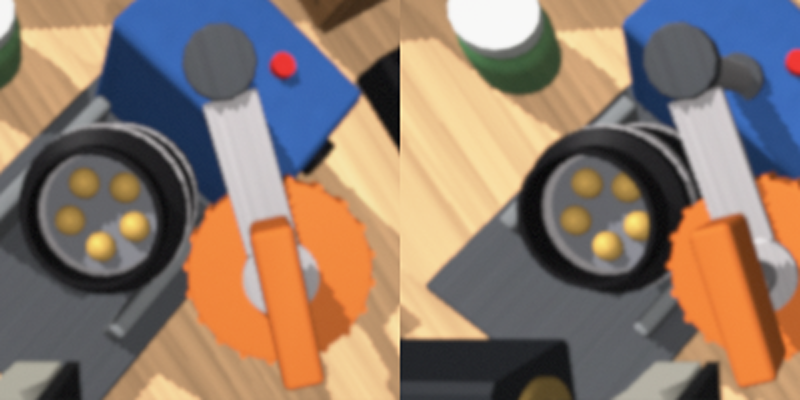

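Left crop: mouth at (108,208), post head at (220,62), bar corners at about (253,224), (288,218), (323,382) and (287,389). In the right crop the bar shows its top and right side. I'll zoom in on the bar.

Run:
```python
from h import *
a=cv2.imread("pics/w1.png")[150:250,310:375]
b=cv2.imread("pics/w2.png")[150:250,215:280]
cv2.imwrite("pics/bar.png",cv2.resize(np.hstack([a,b]),None,fx=6,fy=6,interpolation=cv2.INTER_CUBIC))
```

```text
(no output)
```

View pics/bar.png

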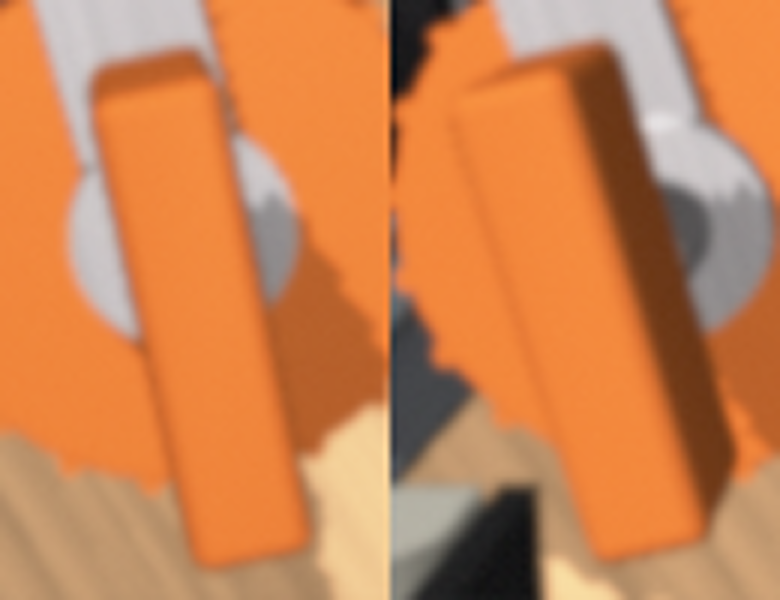

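Bar top-face corners at 6x: left view (94,100), (218,78), (312,545), (196,570); right view (68,95), (175,68), (316,540), (205,560).

```bash
cat > m2.py <<'E'
from h import *
import pickle
(s1,m1),(s2,m2)=[pickle.load(open(f"w{i}.pkl","rb")) for i in(1,2)]
U=lambda p,ox,oy,k:(ox+(p[0]+.5)/k-.5,oy+(p[1]+.5)/k-.5)
B1=[(94,100),(218,78),(312,545),(196,570)];B2=[(68,95),(175,68),(316,540),(205,560)]
C=[]
for a,b in zip(B1,B2):
    x,e=tri([ray(m1,U(a,310,150,6)),ray(m2,U(b,215,150,6))]);C.append(x);print("corner",x.round(4),np.round(e,4))
C=np.array(C);print("lens",[np.linalg.norm(C[i]-C[(i+1)%4]).round(4) for i in range(4)])
top=C.mean(0);ax=(C[2]+C[3]-C[0]-C[1]);ax/=np.linalg.norm(ax)
nn=np.linalg.svd(C-top)[2][2];nn*=np.sign(nn[2]);print("top centre",top,"axis",ax,"normal",nn,"lean",np.degrees(np.arccos(nn[2])))
mo,e=tri([ray(m1,U((108,208),200,50,2)),ray(m2,U((206,208),80,50,2))]);print("mouth",mo,e)
ph,e=tri([ray(m1,U((220,62),200,50,2)),ray(m2,U((282,61),80,50,2))]);print("head",ph,e)
for psi in(.25,.27,.29):
    M=frame(psi);v=M.T@(ph-mo);w=M.T@(top-mo);print(psi,"head in mouth",v.round(4),"bar top in mouth",w.round(4),"theta",np.arctan2(w[1]-0,w[0]-.105)+np.pi,"axis angle",M.T@ax, "r",np.hypot(w[0]-.105,w[1]))
E
python3 m2.py
```

```text
corner [0.6546 0.1111 0.2696] [0.0001 0.0001]
corner [0.6665 0.105  0.2808] [0.0001 0.0001]
corner [0.6482 0.0419 0.2627] [0.0002 0.0002]
corner [0.6344 0.0477 0.2554] [0.0001 0.0001]
lens [np.float64(0.0175), np.float64(0.0682), np.float64(0.0167), np.float64(0.068)]
top centre [0.65091232 0.07642201 0.26711438] axis [-0.28200686 -0.92962596 -0.23720816] normal [-0.59381833 -0.02510374  0.80420743] lean 36.4662184481367
mouth [0.63653225 0.16372016 0.15807643] [np.float64(0.00012265465310550065), np.float64(0.00012265465310546124)]
head [0.69744339 0.18228875 0.24516943] [np.float64(3.635730020136052e-05), np.float64(3.6357300201530367e-05)]
0.25 head in mouth [0.0971 0.0029 0.047 ] bar top in mouth [ 0.0444 -0.0881  0.0999] theta 0.9686639474228764 axis angle [-0.55569093 -0.83095652  0.02681125] r 0.10695154474918893
0.27 head in mouth [0.0971 0.0016 0.047 ] bar top in mouth [ 0.0429 -0.088   0.1007] theta 0.9558654991245654 axis angle [-0.57027491 -0.82072635  0.03456569] r 0.10770028369713644
0.29 head in mouth [0.0971 0.0004 0.047 ] bar top in mouth [ 0.0413 -0.0878  0.1015] theta 0.9430801245787386 axis angle [-0.58467533 -0.81016789  0.04222253] r 0.10843598263630988
```

```bash
cat > go.py <<'E'
from h import *
from station import arm
st=arm.get_state();p,Rt=pose(st)
psi=.27;M=frame(psi);n=M[:,2]
top=np.array([.6509,.0764,.2671]);head=np.array([.6974,.1823,.2452])
x=np.array([.282,.930,.237]);x-=n*(x@n);x/=np.linalg.norm(x);Rg=np.c_[x,np.cross(-n,x),-n]
piv=head-.038*n;mouth=piv-.105*M[:,0]
def swing(P,Rr,a): # clockwise by a about the pivot
    Q=R.from_rotvec(-a*n).as_matrix(); return piv+Q@(P-piv),Q@Rr
E
python3 - <<'E'
from go import *
print(mouth,rel(p,Rt,top+.05*n,Rg),rel(top+.05*n,Rg,top-.012*n,Rg))
E
```

```text
[0.62524288 0.16232993 0.16235348] [-0.004  0.024 -0.144  0.007 -0.598  0.593] [ 0.    0.    0.   -0.    0.    0.62]
```

{"op": "arm_command", "data": {
  "series": [0,0,-0.07,0,-0.3,0.1,1,-0.004,0.024,-0.144,0,-0.6,0.3,1,-0.004,0.024,-0.144,0.007,-0.6,0.59,1,-0.004,0.024,-0.144,0.007,-0.6,0.59,1,-0.004,0.024,-0.144,0.007,-0.6,0.59,1]
}}

```text
t: 3.95
eef_pos: [0.6288, 0.0695, 0.3133]
ee_rot: [2.728, -0.273, 1.291]
force: [0.6, 0.8, 0.4]
width: 0.0879
gripper_force: 0.0
```

Run:
```python
from go import *
im=arm.grab_frame("wrist");cv2.imwrite("pics/w3.png",im)
print(st["q"],rel(p,Rt,top-.012*n,Rg))
```

```text
[ 0.46993782 -0.00583765 -0.45143219  0.1552342  -0.64847635  2.2330693 ] [ 0.001 -0.001 -0.    -0.002 -0.015  0.637]
```

View pics/w3.png

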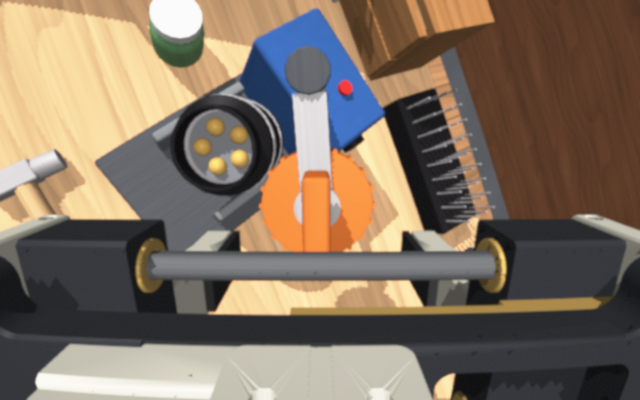

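The bar is vertical in the picture, centred at x≈316 between jaws centred at 320, so it is aligned. I'll descend and close.

{"op": "arm_command", "data": {
  "series": [0,0,0,0,-0.015,0.2,1,0,0,0,0,-0.015,0.45,1,0,0,0,0,-0.015,0.63,1,0,0,0,0,-0.015,0.63,1,0,0,0,0,-0.015,0.63,0,0,0,0,0,-0.015,0.63,0,0,0,0,0,-0.015,0.63,0,0,0,0,0,-0.015,0.63,0],
  "force": 50
}}

```text
t: 5.0
eef_pos: [0.656, 0.0775, 0.2566]
ee_rot: [2.728, -0.273, 1.29]
force: [0.4, 0.1, -0.6]
width: 0.0528
gripper_force: 0.0
```

Run:
```python
from go import *
print(st["q"],st["force"],st["moment"],st["width"],st["gripper_force"])
prev=(p,Rt)
print(rel(p,Rt,top-.012*n,Rg))
for a in np.arange(.13,1.1,.13): print(round(a,2),rel(p,Rt,*swing(p,Rt,a)).tolist())
```

```text
[ 0.45674284  0.08770952 -0.49767256  0.18020505 -0.50891988  2.21048092] [ 0.35003811  0.07088528 -0.55079023] [-0.49059582  1.43781347  0.01399296] 0.052832640471400766 0.0
[ 0.001 -0.001 -0.001  0.005  0.001  0.002]
0.13 [-0.0, -0.0, 0.083, 0.0, -0.137, -0.0]
0.26 [-0.0, -0.0, 0.166, 0.018, -0.272, -0.0]
0.39 [-0.0, -0.0, 0.248, 0.054, -0.404, -0.001]
0.52 [-0.0, -0.0, 0.331, 0.106, -0.531, -0.001]
0.65 [-0.001, -0.001, 0.414, 0.174, -0.649, -0.001]
0.78 [-0.001, -0.001, 0.497, 0.257, -0.758, -0.001]
0.91 [-0.001, -0.001, 0.579, 0.353, -0.855, -0.001]
1.04 [-0.001, -0.001, 0.662, 0.461, -0.939, -0.001]
```

{"op": "arm_command", "data": {
  "series": [0,0,0,0,0,0,0,0,0,0,0,0,0,0,0,0,0,0,0,0,0,0,0,0,0,0,0,0,0,0,0,0,0,0,0,0,0,0,0,0,0,0]
}}

```text
t: 5.75
eef_pos: [0.6558, 0.0775, 0.2559]
ee_rot: [2.729, -0.272, 1.29]
force: [-4.4, 2.2, -0.3]
width: 0.018
gripper_force: 50.0
```

{"op": "arm_command", "data": {
  "series": [0,0,0.083,0,-0.137,0,0,0,0,0.166,0.018,-0.272,0,0,0,0,0.248,0.054,-0.404,0,0,0,0,0.331,0.106,-0.531,0,0,0,0,0.414,0.174,-0.649,0,0,0,0,0.497,0.257,-0.758,0,0,0,0,0.497,0.257,-0.758,0,0,0,0,0.497,0.257,-0.758,0,0]
}}

```text
t: 6.75
eef_pos: [0.5983, 0.128, 0.2335]
ee_rot: [3.044, -0.48, 0.478]
force: [-3.9, 0.7, 1.1]
width: 0.0178
gripper_force: 50.0
```

```bash
cat > s.py <<'E'
from go import *
print("q",st["q"].round(3),"F",M.T@st["force"],"Mom",M.T@st["moment"],st["width"],st["gripper_force"])
w=M.T@(p-mouth);tx=M.T@Rt[:,0];print("tcp in mouth",w.round(4),"theta",np.arctan2(-w[1],.105-w[0]),"r",np.hypot(w[1],.105-w[0]),"tool x ang",np.arctan2(tx[1],tx[0]),"tilt",(M.T@-Rt[:,2]).round(3))
E
python3 s.py
python3 - <<'E'
from go import *
for a in np.arange(.1,.41,.05): print(round(a,2),rel(p,Rt,*swing(p,Rt,a)).tolist())
E
```

```text
q [ 0.598  0.021 -0.705  0.393 -0.407  1.1  ] F [-2.65376281  1.71727789  2.6313491 ] Mom [ 0.53067171  2.93917078 -0.1219673 ] 0.017812247666536232 49.991761221026536
tcp in mouth [ 0.0024 -0.0259  0.0793] theta 0.2470700494742301 r 0.10585817890810481 tool x ang 0.18457081570573095 tilt [-0.001  0.     1.   ]
0.1 [-0.0, -0.0, 0.064, -0.001, -0.106, -0.0]
0.15 [-0.0, -0.0, 0.095, 0.002, -0.159, -0.0]
0.2 [-0.0, -0.0, 0.127, 0.008, -0.211, -0.0]
0.25 [-0.0, -0.0, 0.159, 0.016, -0.263, -0.0]
0.3 [-0.0, -0.0, 0.191, 0.028, -0.315, -0.0]
0.35 [-0.0, -0.0, 0.223, 0.041, -0.366, -0.0]
0.4 [-0.0, -0.0, 0.255, 0.058, -0.417, -0.0]
```

{"op": "arm_command", "data": {
  "series": [0,0,0.064,0,-0.106,0,0,0,0,0.127,0.008,-0.211,0,0,0,0,0.143,0.012,-0.237,0,0,0,0,0.143,0.012,-0.237,0,0]
}}

```text
t: 7.25
eef_pos: [0.5894, 0.1496, 0.232]
ee_rot: [-3.121, -0.489, 0.224]
force: [-3.3, -3.5, 1.2]
width: 0.0177
gripper_force: 50.0
```

```bash
python3 s.py
```

```text
q [ 0.642  0.015 -0.735  0.458 -0.398  0.772] F [-3.06731945 -2.53028408  2.98081803] Mom [-1.04534233  2.85057831 -0.0917945 ] 0.017675008772586324 49.982247250154614
tcp in mouth [-0.0008 -0.0027  0.0793] theta 0.02569203964189089 r 0.10585723323251583 tool x ang -0.04075115870277593 tilt [-0.     0.001  1.   ]
```

{"op": "arm_command", "data": {
  "series": [0,0,0.013,0,-0.021,0,0,0,0,0.025,0,-0.042,0,0,0,0,0.025,0,-0.042,0,0,0,0,0.025,0,-0.042,0,0]
}}

```text
t: 7.75
eef_pos: [0.5885, 0.1525, 0.2319]
ee_rot: [-3.101, -0.487, 0.179]
force: [0.2, -8.8, 0.8]
width: 0.0183
gripper_force: 50.0
```

```bash
python3 s.py
```

```text
q [ 0.648  0.015 -0.738  0.468 -0.399  0.717] F [-1.53033042 -8.54546486  1.72916304] Mom [-3.54276689  2.00370972  0.18454409] 0.018291990279307675 49.981600851751864
tcp in mouth [-0.001   0.0004  0.0793] theta -0.003499219240380386 r 0.10595728999717623 tool x ang -0.08049804991919879 tilt [0.001 0.002 1.   ]
```

{"op": "arm_command", "data": {
  "series": [0,0,0,0,-0.02,0,0,0,0,0,0,-0.02,0,0,0,0,0,0,-0.02,0,0]
}}

```text
t: 8.12
eef_pos: [0.5882, 0.153, 0.2319]
ee_rot: [-3.103, -0.486, 0.178]
force: [6.1, -15.5, 1.0]
width: 0.0173
gripper_force: 50.0
```

```bash
python3 s.py
```

```text
q [ 0.65   0.015 -0.739  0.473 -0.401  0.71 ] F [  2.0242205  -16.55357553   0.05989915] Mom [-6.74132894  0.77506594  0.16437288] 0.017334855309627483 49.98915733282047
tcp in mouth [-0.0011  0.0009  0.0794] theta -0.008774101353397894 r 0.1060779818357288 tool x ang -0.08154062560723045 tilt [0.002 0.005 1.   ]
```

Strap stop reached: 2 mm commanded gave 0.5 mm of motion, and the force doubled to 16 N. I'll relax the side push and start screwing.

{"op": "arm_command", "data": {
  "series": [0,0,0,0,0.02,0,0,0,0,0.1,0,0.02,0.008,0,0,0,0.2,0,0.02,0.016,0,0,0,0.3,0,0.02,0.024,0,0,0,0.4,0,0.02,0.031,0,0,0,0.5,0,0.02,0.039,0,0,0,0.5,0,0.02,0.039,0]
}}

```text
t: 9.0
eef_pos: [0.5901, 0.1527, 0.2283]
ee_rot: [-2.758, -0.309, -0.66]
force: [0.9, -9.7, 0.7]
width: 0.0182
gripper_force: 50.0
```

```bash
python3 s.py
```

```text
q [ 0.644  0.022 -0.743  0.477 -0.388 -0.078] F [-1.11988825 -9.5644842   1.4442868 ] Mom [-3.65488774  2.14343624 -0.15717009] 0.0181623819441545 49.99948373995721
tcp in mouth [-0.0012  0.0001  0.0753] theta -0.0012665610088443218 r 0.10619614250971443 tool x ang -0.8688932822274771 tilt [0.001 0.003 1.   ]
```

{"op": "arm_command", "data": {
  "series": [0,0,0.105,0,0,0.008,0,0,0,0.21,0,0,0.016,0,0,0,0.315,0,0,0.025,0,0,0,0.42,0,0,0.033,0,0,0,0.525,0,0,0.041,0,0,0,0.63,0,0,0.049,0,0,0,0.735,0,0,0.058,0,0,0,0.82,0,0,0.064,0]
}}

```text
t: 10.0
eef_pos: [0.5926, 0.1535, 0.2223]
ee_rot: [-2.725, 0.261, -1.834]
force: [-3.4, -8.4, 1.4]
width: 0.0179
gripper_force: 50.0
```

```bash
python3 s.py
```

```text
q [ 0.638  0.033 -0.751  0.494 -0.369 -1.382] F [-4.19846676 -7.22849844  3.83549056] Mom [-2.79919723  3.09158919  0.19170949] 0.01786058278887128 49.988958234898746
tcp in mouth [-0.0017  0.0002  0.0688] theta -0.001438541948654717 r 0.10669945354291825 tool x ang -2.159040210594378 tilt [0.002 0.003 1.   ]
```

{"op": "arm_command", "data": {
  "series": [0,0,0.1,0,0,0.008,0,0,0,0.2,0,0,0.016,0,0,0,0.3,0,0,0.024,0,0,0,0.4,0,0,0.031,0,0,0,0.5,0,0,0.039,0,0,0,0.5,0,0,0.039,0]
}}

```text
t: 10.75
eef_pos: [0.5942, 0.1542, 0.2187]
ee_rot: [-3.035, 0.476, -2.647]
force: [-4.9, -7.2, 1.5]
width: 0.0174
gripper_force: 50.0
```

```bash
python3 s.py
```

```text
q [ 0.634  0.04  -0.756  0.504 -0.357 -2.174] F [-5.11702878 -5.6026045   4.43057186] Mom [-2.12162583  3.28669374 -0.24175811] 0.017373541148846944 50.00178418471478
tcp in mouth [-0.0018  0.0004  0.0648] theta -0.003659605951563037 r 0.10684155897750909 tool x ang -2.942221171354489 tilt [0.002 0.002 1.   ]
```

{"op": "arm_command", "data": {
  "series": [0,0,0.05,0,0,0.004,0,0,0,0.1,0,0,0.008,0,0,0,0.15,0,0,0.012,0,0,0,0.15,0,0,0.012,0]
}}

```text
t: 11.25
eef_pos: [0.5948, 0.1544, 0.2177]
ee_rot: [3.125, 0.487, -2.911]
force: [-5.0, -6.5, 1.2]
width: 0.0178
gripper_force: 50.0
```

```bash
python3 s.py
```

```text
q [ 0.633  0.042 -0.758  0.508 -0.353 -2.411] F [-5.27272243 -4.96740144  4.11470445] Mom [-1.95839365  3.48474656  0.01466958] 0.017799602424547076 49.981937441043556
tcp in mouth [-0.0018  0.0005  0.0637] theta -0.0044170534399244135 r 0.10682428220606145 tool x ang 3.1067842121584444 tilt [0.002 0.002 1.   ]
```

{"op": "arm_command", "data": {
  "series": [0,0,0.05,0,0,0.004,0,0,0,0.1,0,0,0.008,0,0,0,0.1,0,0,0.008,0]
}}

```text
t: 11.62
eef_pos: [0.5951, 0.1545, 0.217]
ee_rot: [3.043, 0.478, -3.088]
force: [-6.0, -5.6, 3.0]
width: 0.0179
gripper_force: 50.0
```

```bash
python3 s.py
```

```text
q [ 0.632  0.044 -0.759  0.511 -0.351 -2.57 ] F [-5.08055501 -3.78579164  6.04673054] Mom [-1.80887047  3.54234727 -0.0328113 ] 0.0178879942214181 49.982160036452115
tcp in mouth [-0.0018  0.0005  0.0629] theta -0.004998406560327381 r 0.10679761850403616 tool x ang 2.9497730459094207 tilt [0.001 0.002 1.   ]
```

{"op": "arm_command", "data": {
  "series": [0,0,0.05,0,0,0.004,0,0,0,0.1,0,0,0.008,0,0,0,0.1,0,0,0.008,0]
}}

```text
t: 12.0
eef_pos: [0.5955, 0.1547, 0.2164]
ee_rot: [2.964, 0.456, 3.021]
force: [-5.8, -5.7, 2.5]
width: 0.0176
gripper_force: 50.0
```

```bash
python3 s.py
```

```text
q [ 0.632  0.045 -0.76   0.513 -0.348 -2.729] F [-5.16795912 -3.97797258  5.52274467] Mom [-1.73260921  3.57748269  0.02442376] 0.017649162416376634 49.98217665881384
tcp in mouth [-0.0017  0.0006  0.0621] theta -0.0055000726810462575 r 0.10674800022897836 tool x ang 2.792695703902914 tilt [0.001 0.002 1.   ]
```

Turned 3.42 rad in total, and joint 6 is near its limit. I'll release, rotate back a half turn and regrip to feel for the end stop.

{"op": "arm_command", "data": {
  "series": [0,0,0,0,0,0,0.6,0,0,0,0,0,0,0.6,0,0,0,0,0,0,0.6,0,0,0,0,0,0,0.6,0,0,0,0,0,-0.4,0.6,0,0,-0.1,0,0,-0.7,0.6,0,0,-0.2,0,0,-0.7,0.6,0,0,-0.3,0,0,-0.7,0.6]
}}

```text
t: 13.0
eef_pos: [0.5645, 0.1481, 0.28]
ee_rot: [-3.074, 0.487, -2.727]
force: [0.5, -0.3, -0.3]
width: 0.0522
gripper_force: 0.0
```

{"op": "arm_command", "data": {
  "series": [0,0,-0.1,0,0,0,0.6,0,0,-0.2,0,0,0,0.6,0,0,-0.3,0,0,0,0.6,0,0,-0.4,0,0,0,0.6,0,0,-0.5,0,0,0,0.6,0,0,-0.6,0,0,0,0.6,0,0,-0.7,0,0,0,0.6,0,0,-0.8,0,0,0,0.6]
}}

```text
t: 14.0
eef_pos: [0.5646, 0.1479, 0.2792]
ee_rot: [-2.659, 0.088, -1.465]
force: [0.0, 1.3, -0.2]
width: 0.0522
gripper_force: 0.0
```

{"op": "arm_command", "data": {
  "series": [0,0,-0.1,0,0,0,0.6,0,0,-0.2,0,0,0,0.6,0,0,-0.3,0,0,0,0.6,0,0,-0.4,0,0,0,0.6,0,0,-0.5,0,0,0,0.6,0,0,-0.6,0,0,0,0.6,0,0,-0.7,0,0,0,0.6,0,0,-0.8,0,0,0,0.6]
}}

```text
t: 15.0
eef_pos: [0.5646, 0.1479, 0.2792]
ee_rot: [-2.891, -0.426, -0.285]
force: [-0.4, 0.3, 1.3]
width: 0.0524
gripper_force: 0.0
```

```bash
python3 s.py
python3 - <<'E'
from go import *
im=arm.grab_frame("wrist");cv2.imwrite("pics/w4.png",im)
E
```

```text
q [ 0.693 -0.076 -0.682  0.382 -0.544  0.362] F [0.37896811 0.38941484 1.26572552] Mom [-0.03628703  1.58434359  0.05606652] 0.05243777580583902 0.0
tcp in mouth [-0.0002  0.0023  0.1324] theta -0.021604356964044988 r 0.10520700548991417 tool x ang -0.5004477873831725 tilt [-0.002 -0.     1.   ]
```

View pics/w4.png

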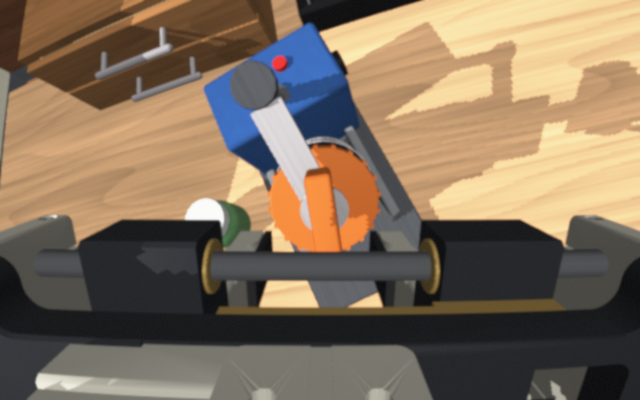

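The cap sits over the mouth. The bar is tilted about 9° in the picture, from (316,170) to (327,250), which matches the expected 0.15 rad.

Run:
```python
from go import *
a=2.793-np.pi;x=M@[np.cos(a),np.sin(a),0];Rr=np.c_[x,np.cross(-n,x),-n]
print(rel(p,Rt,mouth+M@[-.0015,.0006,.0625],Rr))
```

```text
[-0.001 -0.001 -0.092 -0.005  0.022  0.699]
```

{"op": "arm_command", "data": {
  "series": [0,0,-0.092,0,0.022,0,0.6,0,0,-0.092,0,0.022,0.3,0.6,0,0,-0.092,0,0.022,0.6,0.6,0,0,-0.092,0,0.022,0.7,0.6,0,0,-0.092,0,0.022,0.7,0,0,0,-0.092,0,0.022,0.7,0,0,0,-0.092,0,0.022,0.7,0,0,0,-0.092,0,0.022,0.7,0]
}}

```text
t: 16.05
eef_pos: [0.5959, 0.1545, 0.2176]
ee_rot: [-2.954, -0.457, -0.135]
force: [-0.9, -3.9, 1.0]
width: 0.018
gripper_force: 7.1
```

{"op": "arm_command", "data": {
  "series": [0,0,0,0,0,0,0,0,0,0,0,0,0,0,0,0,0,0,0,0,0]
}}

```text
t: 16.42
eef_pos: [0.596, 0.1542, 0.2174]
ee_rot: [-2.955, -0.456, -0.135]
force: [-2.8, -4.0, 5.9]
width: 0.0174
gripper_force: 49.9
```

```bash
python3 s.py
```

```text
q [ 0.63   0.043 -0.76   0.513 -0.345  0.402] F [-0.50954634 -3.08755313  6.9480274 ] Mom [-1.04255879  1.76889995  0.16910644] 0.017415585657900745 49.90312287569395
tcp in mouth [-0.001  -0.      0.0628] theta 0.000234536717700604 r 0.1059836145730968 tool x ang -0.3615803764182316 tilt [-0.002  0.     1.   ]
```

{"op": "arm_command", "data": {
  "series": [0,0,0.05,0,0,0.004,0,0,0,0.1,0,0,0.008,0,0,0,0.1,0,0,0.008,0]
}}

```text
t: 16.8
eef_pos: [0.5963, 0.1543, 0.2168]
ee_rot: [-2.883, -0.422, -0.304]
force: [-4.2, -4.8, 7.2]
width: 0.0178
gripper_force: 50.3
```

```bash
python3 s.py
```

```text
q [ 0.629  0.044 -0.761  0.516 -0.343  0.243] F [-1.32852811 -3.47371866  8.91730002] Mom [-1.22196002  1.9123748   0.87173174] 0.017785330846607116 50.31358793377876
tcp in mouth [-0.0009 -0.0001  0.0622] theta 0.0007239950821715 r 0.10592971188730753 tool x ang -0.5182040653462985 tilt [-0.002  0.001  1.   ]
```

{"op": "arm_command", "data": {
  "series": [0,0,0.05,0,0,0.004,0,0,0,0.1,0,0,0.008,0,0,0,0.1,0,0,0.008,0]
}}

```text
t: 17.18
eef_pos: [0.5971, 0.1544, 0.2169]
ee_rot: [-2.82, -0.378, -0.466]
force: [-4.9, -6.9, 11.3]
width: 0.0196
gripper_force: 54.9
```

```bash
python3 s.py
```

```text
q [ 0.627  0.045 -0.762  0.52  -0.341  0.085] F [-0.52118735 -5.37879101 13.02636251] Mom [-2.22975634  1.42046795  1.55485708] 0.019574400525712764 54.858825355768204
tcp in mouth [-0.0002 -0.0002  0.0619] theta 0.0017562709726525638 r 0.10517950906128817 tool x ang -0.6736952653256447 tilt [-0.003  0.001  1.   ]
```

The moment jumped to 1.5 N·m and the bar began wedging the jaws, so the home stop is reached. I'll release and lift away.

{"op": "arm_command", "data": {
  "series": [0,0,0,0,0,0,0.6,0,0,0,0,0,0,0.6,0,0,0,0,0,0,0.6,0,0,0,0,0,0,0.6,0,0,0,0,0,0,0.6,0,0,0,0,0,-0.4,0.6,0,0,0,0,0,-0.9,0.6,0,0,0,0,0,-0.9,0.6]
}}

```text
t: 18.18
eef_pos: [0.5562, 0.1443, 0.2995]
ee_rot: [-2.812, -0.379, -0.469]
force: [0.3, 0.4, -0.3]
width: 0.0524
gripper_force: 0.0
```

```bash
python3 s.py
python3 - <<'E'
from go import *
w=arm.grab_frame("wrist");s=arm.grab_frame("scene")
o=np.hstack([cv2.resize(w[:260,150:450],(450,390)),cv2.resize(s[180:340,320:460],(341,390),interpolation=cv2.INTER_CUBIC)])
cv2.imwrite("pics/f.png",o)
E
```

```text
q [ 0.704 -0.113 -0.662  0.361 -0.594  0.206] F [ 0.19991034  0.35272483 -0.478183  ] Mom [0.01222508 1.52552403 0.05088295] 0.05241213781476792 0.0
tcp in mouth [0.0014 0.0011 0.1546] theta -0.010475357863860987 r 0.10361306180560818 tool x ang -0.6760477982566581 tilt [-0.008 -0.003  1.   ]
```

View pics/f.png

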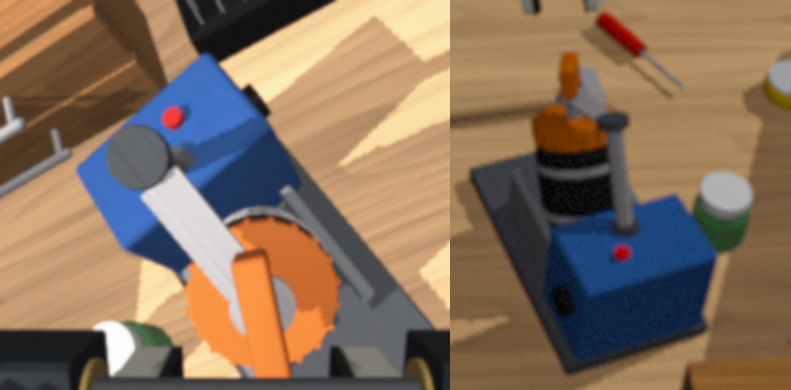

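The final view shows the cap seated on the neck with the strap in line and the gripper clear. The total turn was about 3.5 rad (about 17.6 mm sunk), which agrees with the given range.

```bash
python3 -c "
from station import arm
print(arm.job_done())"
```

```text
the job is handed in; nothing more can be done
None
```

The tumbler is closed: the cap was swung to its strap stop, screwed down about 3.5 rad until the home stop was felt, and released, and the job was handed in at about 18 s of the 64 s allowed with no result reported back.

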